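# Pack the bread bin and cam-lock its lid

## Task

Pack all the bread into the bin: pick up the loaded scoop by its handle, carry it level to the bin without spilling a roll onto the bench, board or baking sheet and tip its rolls in, and put in the small loaves from the baking sheet one by one. Stand the empty scoop back on its wooden board. When all the bread is inside, slide the lid shut against its rubber seal, then turn the cam lever its full quarter turn to draw the lid tight, and let go; leave the basket, the shaker and the brush alone.

Things in the scene. Friction and masses are not known exactly. Their poses are not given: they have to be found in the camera images.
- bin: Fixed open-topped metal bin, 206 x 206 mm outside, walls and floor 8 mm thick, rim 140 mm high. Origin at the centre of its underside; z up. Lid rails run on past the rim along +y for 190 mm, 140 mm high; at the -y rim is a rubber seal strip, top 152 mm high. The cam lock sits outside the -x side.
- bin_mouth (a point): Centre of the bin's mouth, at rim height (140 mm above the bin's origin); axes as the bin's.
- lid (a joint): Position (m) of the sliding lid, clear with a steel frame, 210 x 200 mm, top 148 mm high; slides along the bin's y. 0 = drawn tight; about 0.007 = touching the sprung seal (800 N/m), which pushes it back there if pressed further and let go; 0.19 = fully open (to the bin's +y). Friction 1.2 N, stays where left. Starts partly open; may need opening further.
- lid_grip (a point): Centre of the lid's wooden handle, an upright fin on the lid: 70 mm along the bin's x, 12 mm thick along the bin's y, 45 mm high (its top 193 mm above the bench). Moves with the lid; at lid = 0 it lies 20 mm in x and -30 mm in y from the bin's centre.
- cam (a joint): Turn (rad) of the brass cam, clockwise from above: 0 = released, lever pointing to the bin's -y; 1.571 = locked at its stop, lever pointing to the bin's -x. Past about 0.5 its hook catches the pin on the lid's ear, if the lid is at 0.014 or less, and draws the lid to 0 at about 1.4; with the lid farther open it catches nothing. Needs 0.2 to 0.4 N m; stays where left.
- cam_grip (a point): Centre of the cam lever's upright black post, a cylinder 18 mm in diameter and 42 mm high (167 to 209 mm above the bench), 65 mm from the cam's axis. Moves with the cam; may be pinched from above and led round the arc.
- cam_axis (a point): Point on the cam's fixed upright axis, at the height of the middle of the post; axes as the bin's.
- scoop_grip (a point): Centre of the scoop's handle: a wooden bar, 20 x 20 mm in section and 140 mm long along the scoop's y, bridging the pan 112 mm above its underside. Scoop axes: x towards the open lip, z up. Empty scoop about 350 g.
- scoop_lip (a point): Middle of the steel scoop's open lip (on its floor, 67 mm ahead of the handle in the scoop's x); only a 3.5 mm ridge holds the rolls there. Pan 138 mm (x) by 140 mm (y), 4 mm floor, 34 mm side walls, 45 mm back wall at -x; rolls on it reach 66 mm above its underside. They roll out over the lip when it is tipped lip-down by 35 to 45 degrees.
- board: Fixed wooden board, 220 x 220 x 15 mm, on which the scoop stands. Origin at the centre of its underside.
- tray: Fixed dark baking sheet, 340 mm (its x) by 120 mm (its y), rim 7 mm high, floor 3 mm thick. Origin at the centre of its underside.
- roll1_c (a point): Round bread roll, 60 mm across and 61 mm high, about 60 g, with a small flat foot 20 mm across: it stands when upright but rolls once tipped. This point is its centre, 31 mm above its foot. None if this roll is absent. Starts on the scoop.
- roll2_c (a point): Round bread roll, 60 mm across and 61 mm high, about 60 g, with a small flat foot 20 mm across: it stands when upright but rolls once tipped. This point is its centre, 31 mm above its foot. None if this roll is absent. Starts on the scoop.
- roll3_c (a point): Round bread roll, 60 mm across and 61 mm high, about 60 g, with a small flat foot 20 mm across: it stands when upright but rolls once tipped. This point is its centre, 31 mm above its foot. None if this roll is absent. Starts on the scoop.
- roll4_c (a point): Round bread roll, 60 mm across and 61 mm high, about 60 g, with a small flat foot 20 mm across: it stands when upright but rolls once tipped. This point is its centre, 31 mm above its foot. None if this roll is absent. Starts on the scoop.
- loaf1_c (a point): Small oblong loaf with a flat base, 80 mm long (its x), 46 mm wide (its y) and 40 mm high, about 60 g. This point is its centre, half-way up. None if this loaf is absent. Starts on the baking sheet.
- loaf2_c (a point): Small oblong loaf with a flat base, 80 mm long (its x), 46 mm wide (its y) and 40 mm high, about 60 g. This point is its centre, half-way up. None if this loaf is absent. Starts on the baking sheet.
- loaf3_c (a point): Small oblong loaf with a flat base, 80 mm long (its x), 46 mm wide (its y) and 40 mm high, about 60 g. This point is its centre, half-way up. None if this loaf is absent. Starts on the baking sheet.
- basket: Bystander: cane proving basket, 160 mm across and 60 mm high, on the left of the bench. Origin at the centre of its underside.
- shaker: Bystander: metal dusting jar, 64 mm across and 130 mm high, left of the cam. Origin at the centre of its underside.
- brush: Bystander: bench brush lying beyond the board. Origin at the centre of its underside.
Mind the look-alikes: they are no part of the job. There is more than one size of the part that bears scoop_grip; the job needs the larger. What is shaped like the part that bears loaf1_c but red is not meant.

How it is judged:
By the outcome, as a careful person would: the job done as asked, in the order asked, and still so for the second after the job is handed in, with the robot touching nothing.
Of roll1, roll2, roll3, roll4 only 2 to 4 are there at a start; the rules pass over those that are not, and their reading is None.
Of loaf1, loaf2, loaf3 only 2 to 3 are there at a start; the rules pass over those that are not, and their reading is None.
At some moment in a run one of loaf1, loaf2, loaf3 may be knocked a few centimetres aside while the robot is not near it.
It also fails if it takes over 192 s, if anything falls off the work surface, if the arm or the gripper's body presses on something with over 40 N, if the wrist force passes 120 N, or if a joint passes its speed limit or range.

## Robot

A 7-joint arm with a two-finger parallel gripper is mounted at the origin on the work surface. World frame = base frame: x ahead of the robot, y to its left, z up, the work surface at z = 0. Lengths are in m, angles in rad, forces in N, time in s.
With the tool pointing down it reaches from about 0.425 to 0.95 m from the base axis. Payload 4.7 kg.
Tool frame: the origin (TCP) lies between the finger pads; the fingertips stand 25 mm ahead of it and the grasp point (between the pads) lies 6 mm ahead of it; x points along the fingers, z is the direction in which the jaws open and shut, and the axes are right-handed (so a half turn about x gives the same grasp; the last joint's range is limited). The gripper opens to 85 mm and grips with 20 to 120 N. Pads are 22 mm wide; open, the fingers measure 114 mm over their backs; the gripper's body (76 mm by 85 mm) begins 54 mm behind the grasp point. The pads swing forward as they close: fully open they stand 13 mm farther back than shut.
Start: joints at [1.283, 0.469, -0.049, 1.532, 0.024, 1.141, -0.082], TCP at [0.173, -0.653, 0.231] pointing down, gripper open.
Joint ranges: [-2.59, 2.59], [-0.33, 1.99], [-1.39, 1.29], [0.1, 2.45], [-1.04, 4.18], [0.21, 1.99], [-2.66, 2.66]. Speed limits (rad/s): [2.57, 2.57, 3.14, 3.14, 3.14, 3.14, 3.14].

## Interface

Orientations are given as a 3x3 rotation matrix whose columns are the frame's x, y, z axes.
In Python, from rig import * gives the robot as it stands. Calls block until the motion is done:
- movep(position, orientation): joint-space move of the TCP to a pose.
- move_l(position, attitude=None, feed=0.15, until_force=None): straight line of the TCP; attitude=None keeps the orientation; feed is the mean speed in m/s. With until_force (N) it stops when the force on the tool has changed by that much, and returns True; else False.
- move_joints(angles): joint-space move.
- command_gripper(opening, newtons=None): finger opening in m; newtons is the grip in N (None keeps the last); returns when the fingers have stopped.
- sleep(seconds).
- inverse_kinematics(position, orientation): joint angles nearest the present ones, or None.
- sense(): the state.
- camera(name): name is "side" or "top" or "wrist"; returns (picture, depth): 420x560x3 uint8, red, green, blue; 420x560 float32, m along the optical axis (not along the pixel's ray), 0 where there is no reading.
- camera_params(name): a dict with "K" (3x3 intrinsics, pixels), "position" and "rotation" of the camera in the world; the wrist camera has in their place "tool_from_camera" (4x4, takes a point from camera to tool coordinates, whose origin is the TCP and whose axes are the tool frame's). Camera axes: x right, y down, z forward; pixel columns grow to the right and rows downward; lengths in m; the calibration is good to about 2 mm. A picture is of the moment at which its call begins: read the wrist's pose just before it. camera_params takes no time and is no camera call.
A pose or a line that the arm cannot do raises Unreachable and nothing moves.
- finish_job(): hands the job in, once; it reports no verdict.
The state is a dict: "time_s": time; "joint_pos": joint angles; "qd": joint speeds; "joint_efforts": joint torques, N m; "position": TCP position; "tcp_rot": TCP orientation; "wrist_force": force on the tool from outside, world axes, zero at the start; "ft_torque": the same for the moment, N m; "finger_gap": finger opening in m.
Only numpy, scipy, OpenCV 4.12 (cv2) and the standard library are available. Lean on these libraries where they do the work, as an engineer would, in place of code of your own. Each camera call takes 0.05 s, during which the arm holds its last target.

## Working session

There is one attempt and no reset: what is moved stays moved. The work goes in short steps, each a Python script; the robot and the scene stay as the last script left them, time stands still between calls to the robot, and variables do not carry over. Pictures are saved under pics/ and viewed, and the job is handed in when it is done.

```bash
ls; mkdir -p pics; cat > h.py <<'E'
from rig import *
import numpy as np, cv2
def snap(n,f):
    s=sense(); p,d=camera(n); cv2.imwrite(f'pics/{f}.png',p[:,:,::-1]); 
    cp=camera_params(n); K=np.array(cp["K"])
    if n=='wrist':
        T=np.eye(4);T[:3,:3]=np.array(s["tcp_rot"]);T[:3,3]=s["position"];T=T@np.array(cp["tool_from_camera"])
    else:
        T=np.eye(4);T[:3,:3]=np.array(cp["rotation"]);T[:3,3]=cp["position"]
    np.savez(f'pics/{f}.npz',p=p,d=d,K=K,T=T)
    return cloud(f)
def cloud(f):
    z=np.load(f'pics/{f}.npz');d=z['d'];K=z['K'];T=z['T']
    v,u=np.mgrid[:d.shape[0],:d.shape[1]]
    c=np.stack([(u-K[0,2])/K[0,0]*d,(v-K[1,2])/K[1,1]*d,d],-1)
    w=c@T[:3,:3].T+T[:3,3]; w[d==0]=np.nan
    return z['p'],w
E
python3 - <<'E'
from h import *
for n in ['top','side','wrist']:
    p,w=snap(n,n+'0')
    print(n,camera_params(n))
print(sense())
E
```

```text
pics
top {'K': array([[476.21481857,   0.        , 287.24993213],
       [  0.        , 476.21481857, 207.11400832],
       [  0.        ,   0.        ,   1.        ]]), 'position': array([ 0.31089326, -0.02700931,  1.73259062]), 'rotation': array([[-0.02454511, -0.98892164,  0.14639508],
       [-0.9996622 ,  0.02553145,  0.0048621 ],
       [-0.00854591, -0.14622628, -0.98921425]])}
side {'K': array([[432.31331704,   0.        , 276.30106362],
       [  0.        , 432.31331704, 207.55192099],
       [  0.        ,   0.        ,   1.        ]]), 'position': array([ 0.32793472, -0.87154589,  0.87872059]), 'rotation': array([[ 9.69600610e-01, -1.63129707e-01,  1.82382441e-01],
       [-2.44692823e-01, -6.45550654e-01,  7.23456824e-01],
       [-2.80195887e-04, -7.46091852e-01, -6.65842977e-01]])}
wrist {'K': array([[360.15137564,   0.        , 281.96034545],
       [  0.        , 360.15137564, 204.59501045],
       [  0.        ,   0.        ,   1.        ]]), 'tool_from_camera': array([[ 2.64163553e-04, -3.17533323e-01,  9.48247077e-01,
        -1.44310305e-01],
       [ 6.45419457e
[... 378 characters left out ...]
: array([-1.56395738e-03, -3.26742433e-03, -8.14277664e-06, -3.51847099e-03,
       -1.22711100e-03, -6.82129003e-04, -2.91512229e-04]), 'joint_efforts': array([ 7.89647802e-04, -5.10764873e+01, -4.62508493e-02, -2.37976509e+01,
        1.08615958e-02,  5.37282045e-03, -4.06868949e-06]), 'position': array([ 0.17266619, -0.65206247,  0.22995916]), 'tcp_rot': array([[-4.61673941e-04,  9.66679783e-01,  2.55988250e-01],
       [ 1.49884108e-03,  2.55988658e-01, -9.66678623e-01],
       [-9.99998770e-01, -6.26046239e-05, -1.56708267e-03]]), 'wrist_force': array([-1.10065239,  0.28431338, -0.1517286 ]), 'ft_torque': array([-0.04467058, -0.01122941, -0.00795651]), 'finger_gap': 0.08527735069617678}
```

View pics/top0.png

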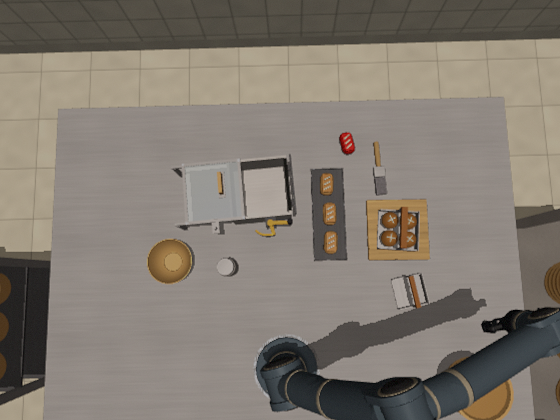

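View pics/side0.png

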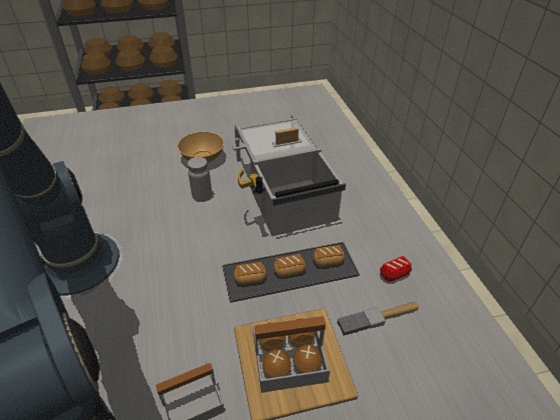

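View pics/wrist0.png

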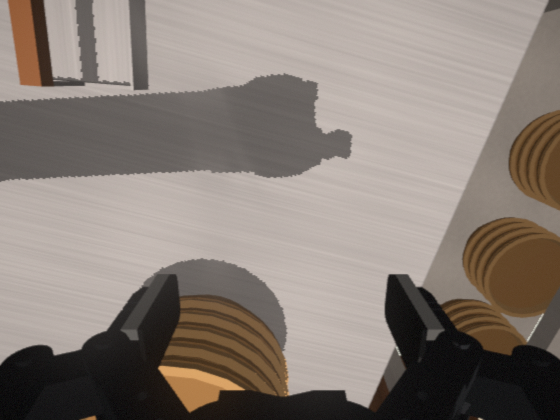

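```bash
python3 - <<'E'
from h import *
p,w=cloud('top0')
a=cv2.resize(p[190:330,350:460,::-1],None,fx=5,fy=5,interpolation=2)
b=cv2.resize(p[140:260,150:350,::-1],None,fx=4,fy=4,interpolation=2)
cv2.imwrite('pics/a.png',cv2.resize(a,(500,600)));cv2.imwrite('pics/b.png',b)
p,w=cloud('side0')
cv2.imwrite('pics/c.png',cv2.resize(p[300:420,150:370,::-1],None,fx=3.6,fy=3.6,interpolation=2))
E
```

```text
(no output)
```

View pics/a.png

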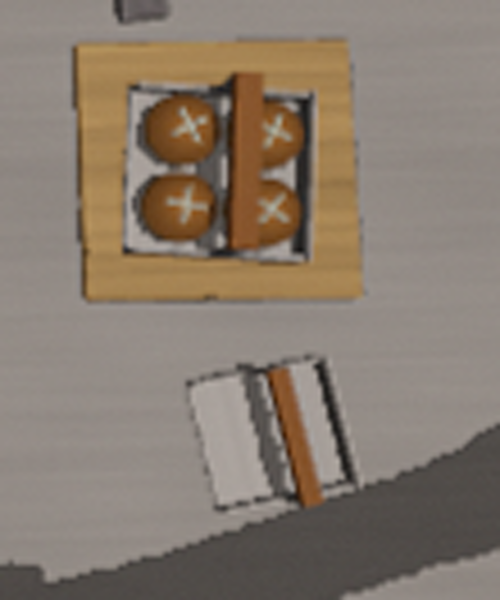

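View pics/b.png

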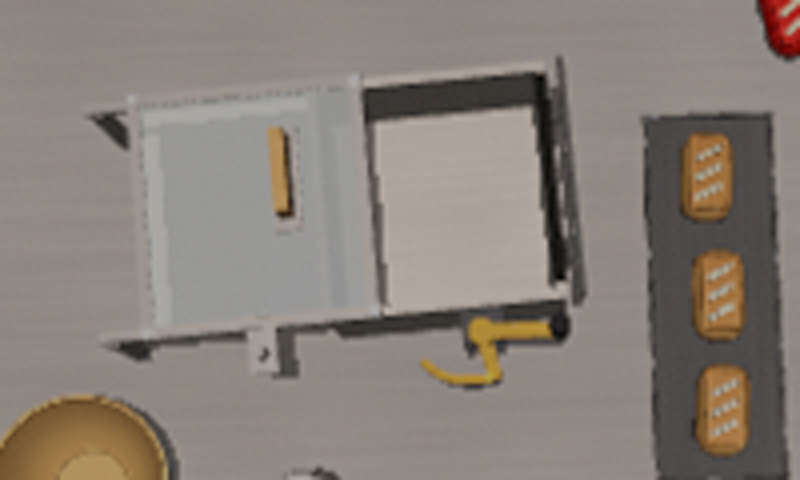

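View pics/c.png

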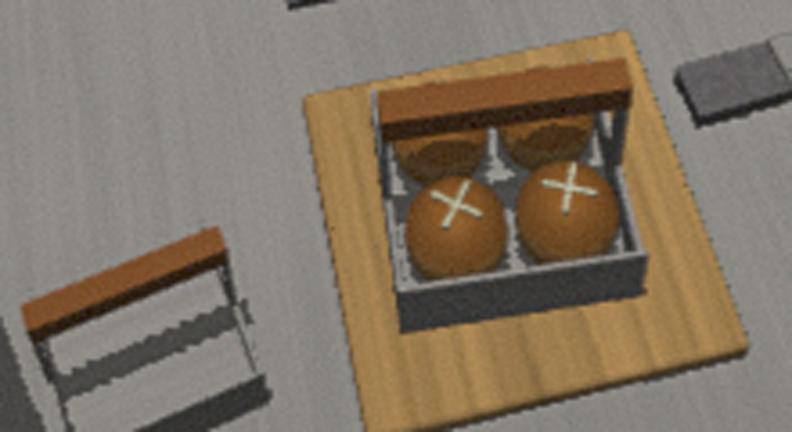

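```bash
python3 - <<'E'
from h import *
for n in ['top0','side0']:
    p,w=cloud(n); hsv=cv2.cvtColor(p,cv2.COLOR_RGB2HSV); z=w[...,2];x=w[...,0];y=w[...,1]
    def rep(name,m):
        q=w[m]
        if len(q)<5: print(n,name,'few',len(q));return
        r=cv2.minAreaRect((q[:,:2]*1000).astype(np.float32))
        print(n,name,len(q),'c',np.round(r[0],1),'sz',np.round(r[1],1),'ang',round(r[2],1),'zmed',np.round(np.median(q[:,2])*1000,1),'zr',np.round(np.nanpercentile(q[:,2],[5,95])*1000,1))
    reg=lambda x0,x1,y0,y1:(x>x0)&(x<x1)&(y>y0)&(y<y1)
    m=reg(.3,.8,-.6,-.25)
    rep('scoophandle',m&(z>.118)&(z<.14))
    rep('smallhandle',reg(.2,.45,-.6,-.25)&(z>.06)&(z<.118))
    rep('board',m&(z>.010)&(z<.019)&(hsv[...,1]>90))
    rep('scoopwalls',m&(z>.04)&(z<.064)&(hsv[...,1]<60))
    b=reg(.3,.9,-.05,.5)
    rep('lidhandle',b&(z>.18)&(z<.2)&(hsv[...,1]>80))
    rep('rim',b&(z>.136)&(z<.143))
    rep('lid',b&(z>.145)&(z<.15))
    rep('seal',b&(z>.149)&(z<.156)&(hsv[...,2]<90))
    rep('post',b&(z>.200)&(z<.215)&(hsv[...,2]<80))
    rep('brass',b&(hsv[...,0]>15)&(hsv[...,0]<30)&(hsv[...,1]>170)&(z>.1)&reg(.3,.55,-.05,.2))
    t=reg(.3,.8,-.27,-.05)
    rep('tray',t&(z>.001)&(z<.009)&(hsv[...,2]<90))
    lm=(t&(z>.012)&(z<.06)&(hsv[...,1]>80)).astype(np.uint8)
    k,lab=cv2.connectedComponents(lm)
    for i in range(1,k): 
        if (lab==i).sum()>30: rep('loaf%d'%i,lab==i); print(np.median(hsv[lab==i],axis=0))
    print([ (np.round(w[190:260,398][i],3)) for i in range(0,70,8)] if n=='top0' else '')
E
```

```text
top0 scoophandle 240 c [ 468.2 -409.9] sz [ 21.8 139.8] ang 84.2 zmed 134.4 zr [123.1 139.3]
top0 smallhandle 453 c [ 327.4 -405.6] sz [126.5 249.1] ang 87.1 zmed 81.2 zr [63.8 98.2]
top0 board 1409 c [ 581.1 -415.8] sz [218.5 430.8] ang 89.3 zmed 14.7 zr [10.7 18.4]
top0 scoopwalls 174 c [ 552.8 -391.1] sz [511.3 169.6] ang 12.4 zmed 52.7 zr [40.9 61.5]
top0 lidhandle 84 c [555.2 109.7] sz [288.9  55.2] ang 51.6 zmed 192.0 zr [185.4 197.2]
top0 rim 641 c [529.7 157. ] sz [374.1 410.7] ang 3.8 zmed 140.8 zr [136.7 142.8]
top0 lid 1901 c [583.4 152.7] sz [266.  397.5] ang 2.8 zmed 147.5 zr [145.3 149.7]
top0 seal 132 c [540.7  59.7] sz [179.4 362.4] ang 38.4 zmed 152.1 zr [149.2 155.2]
top0 post 20 c [492.6 -25.7] sz [ 9.7 16.4] ang 88.6 zmed 209.0 zr [204.1 211.4]
top0 brass 106 c [478.4  33.7] sz [45.7 97.8] ang 38.2 zmed 165.3 zr [156.6 172.3]
top0 tray 1187 c [ 585.2 -166.7] sz [427.6 118.9] ang 0.3 zmed 4.2 zr [1.4 8.3]
top0 loaf1 137 c [ 778.1 -246.3] sz [47.1 42.6] ang 89.7 zmed 37.9 zr [22.5 47.2]
[  1. 215. 141.]
top0 loaf2 240 c [ 645.7 -163.7] sz [47.6 83.1] ang 86.9 zmed 4
[... 1186 characters left out ...]
z [263.6 283.7] ang 83.7 zmed 151.7 zr [149.3 154.9]
side0 post 39 c [494.7 -26.7] sz [21.9 12.8] ang 76.9 zmed 208.7 zr [200.7 211. ]
side0 brass 116 c [483.   28.3] sz [ 49.6 116.8] ang 28.1 zmed 159.8 zr [152.1 169.8]
side0 tray 2816 c [ 586.6 -173.5] sz [153.1 436.6] ang 84.3 zmed 3.9 zr [1.5 7.3]
side0 loaf1 501 c [ 647.2 -167. ] sz [43.7 80. ] ang 84.4 zmed 39.7 zr [18.9 47.4]
[ 16. 146. 134.]
side0 loaf2 524 c [ 538.2 -173.5] sz [79.7 44.2] ang 0.8 zmed 39.8 zr [19.4 47.4]
[ 16. 147. 132.]
side0 loaf3 263 c [ 780.1 -249.4] sz [39.6 40.9] ang 0.5 zmed 38.4 zr [20.  44.6]
[  2. 219. 135.]
side0 loaf4 545 c [ 435.1 -173.9] sz [44.4 81.1] ang 84.5 zmed 39.9 zr [20.2 47.3]
[ 16. 146. 137.]
```

```bash
python3 - <<'E'
from h import *
for n in ['top0','side0']:
    p,w=cloud(n); hsv=cv2.cvtColor(p,cv2.COLOR_RGB2HSV); z=w[...,2];x=w[...,0];y=w[...,1]
    reg=lambda x0,x1,y0,y1:(x>x0)&(x<x1)&(y>y0)&(y<y1)
    def pca(name,m):
        q=w[m][:,:2]; q=q[np.all(abs(q-np.median(q,0))<0.35,axis=1)]
        c=np.median(q,0); u,s,v=np.linalg.svd(q-q.mean(0)); d=v[0]
        if len(q)>30:
            for _ in range(3):
                r=(q-q.mean(0))@v[1]; q=q[abs(r)<2.2*r.std()]; u,s,v=np.linalg.svd(q-q.mean(0),full_matrices=False)
        t=(q-q.mean(0))@v[0]
        print(n,name,len(q),'mean',np.round(q.mean(0),4),'mid',np.round(q.mean(0)+v[0]*(t.max()+t.min())/2,4),'len',round(np.ptp(t),4),'dir',np.round(np.degrees(np.arctan2(v[0][1],v[0][0]))%180,1))
    pca('handle',reg(.38,.56,-.5,-.3)&(z>.13)&(z<.141))
    br=(hsv[...,1]>90)
    pca('lidh',reg(.4,.8,.05,.3)&(z>.186)&(z<.198)&br)
    pca('railNear',reg(.42,.53,.02,.4)&(z>.136)&(z<.144))
    pca('railFar',reg(.65,.76,.02,.4)&(z>.136)&(z<.144))
    pca('seal',reg(.4,.8,-.08,.05)&(z>.145)&(z<.156)&(hsv[...,2]<100))
    pca('small',reg(.2,.4,-.5,-.25)&(z>.06)&(z<.105)&br)
    # board
    pca('trayedge',reg(.3,.8,-.24,-.09)&(z<.01)&(hsv[...,2]<90))
    for i,xc in enumerate([.646,.537,.434]): pca('loaf%d'%i,reg(xc-.05,xc+.05,-.21,-.12)&(z>.02))
    bd=reg(.3,.66,-.56,-.25)&(z>.009)&(z<.02)&br
    q=w[bd]; print('board',np.round(np.percentile(q,[1,99],axis=0),3).tolist())
    br2=(hsv[...,0]>15)&(hsv[...,0]<30)&(hsv[...,1]>150)&reg(.4,.55,-.05,.13)&(z>.13)
    vv,uu=np.where(br2); print('brass',np.round(w[br2].min(0),3),np.round(w[br2].max(0),3))
E
```

```text
top0 handle 219 mean [ 0.4682 -0.4092] mid [ 0.4682 -0.4092] len 0.1398 dir 174.1
top0 lidh 69 mean [0.6284 0.2028] mid [0.6288 0.2028] len 0.0687 dir 5.5
top0 railNear 183 mean [0.5141 0.1805] mid [0.5137 0.1917] len 0.3386 dir 91.9
top0 railFar 238 mean [0.691  0.2003] mid [0.6915 0.1963] len 0.3535 dir 97.7
top0 seal 208 mean [ 0.6215 -0.0265] mid [ 0.624  -0.0263] len 0.202 dir 4.5
top0 small 161 mean [ 0.2529 -0.4418] mid [ 0.253  -0.4417] len 0.1063 dir 10.5
top0 trayedge 1998 mean [ 0.5374 -0.1666] mid [ 0.5851 -0.167 ] len 0.4294 dir 179.5
top0 loaf0 274 mean [ 0.6421 -0.1626] mid [ 0.6451 -0.1629] len 0.0821 dir 174.9
top0 loaf1 276 mean [ 0.5337 -0.1688] mid [ 0.5345 -0.1688] len 0.081 dir 1.5
top0 loaf2 288 mean [ 0.4314 -0.1691] mid [ 0.4331 -0.1693] len 0.0798 dir 175.9
board [[0.366, -0.523, 0.009], [0.582, -0.307, 0.02]]
brass [ 0.452 -0.017  0.131] [0.505 0.086 0.177]
side0 handle 768 mean [ 0.4713 -0.4112] mid [ 0.4719 -0.4112] len 0.1401 dir 174.7
side0 lidh 84 mean [0.6273 0.1999] mid [0.6293 0.2001] len 0.0662 dir 3.9
side0 railNear 93 mean [0.517  0.1217] mid [0.5116 0.1919] len 0.342 dir 94.3
side0 railFar 100 mean [0.7171 0.1094] mid [0.7107 0.1994] len 0.3536 dir 94.1
side0 seal 553 mean [ 0.626  -0.0301] mid [ 0.6273 -0.03  ] len 0.2035 dir 4.3
side0 small 616 mean [ 0.2552 -0.4454] mid [ 0.2564 -0.4451] len 0.1068 dir 10.6
side0 trayedge 3025 mean [ 0.5339 -0.1823] mid [ 0.5702 -0.1833] len 0.4001 dir 178.4
side0 loaf0 503 mean [ 0.6445 -0.1719] mid [ 0.6468 -0.1722] len 0.0803 dir 173.2
side0 loaf1 533 mean [ 0.5364 -0.1786] mid [ 0.5389 -0.1787] len 0.0819 dir 176.9
side0 loaf2 556 mean [ 0.4341 -0.1789] mid [ 0.4351 -0.179 ] len 0.0819 dir 174.8
board [[0.369, -0.525, 0.011], [0.584, -0.309, 0.019]]
brass [ 0.453 -0.032  0.147] [0.504 0.087 0.207]
```

```bash
python3 - <<'E'
from h import *
p,w=cloud('top0')
for c in [(289,155),(292,185),(295,213),(182,167),(184,195),(187,223),(272,222),(270,222),(289,221),(205,222),(240,162),(245,216),(220,183)]:
    print(c,np.round(w[c[1],c[0]],3),p[c[1],c[0]])
p,w=cloud('side0')
cv2.imwrite('pics/c.png',cv2.resize(p[110:240,220:360,::-1],None,fx=4,fy=4,interpolation=2))
E
```

```text
(289, 155) [ 0.726 -0.03   0.147] [81 76 73]
(292, 185) [ 0.621 -0.037  0.144] [67 66 62]
(295, 213) [ 0.525 -0.045  0.146] [59 57 54]
(182, 167) [0.692 0.335 0.153] [156 147 143]
(184, 195) [0.596 0.329 0.147] [158 150 144]
(187, 223) [0.501 0.319 0.142] [170 166 164]
(272, 222) [0.495 0.033 0.162] [175 139  55]
(270, 222) [0.494 0.039 0.166] [174 137  55]
(289, 221) [ 0.491 -0.024  0.211] [40 38 36]
(205, 222) [0.502 0.258 0.147] [146 139 134]
(240, 162) [0.706 0.138 0.147] [119 112 106]
(245, 216) [ 0.539  0.138 -0.002] [136 127 120]
(220, 183) [0.624 0.2   0.196] [169 134  83]
```

View pics/c.png

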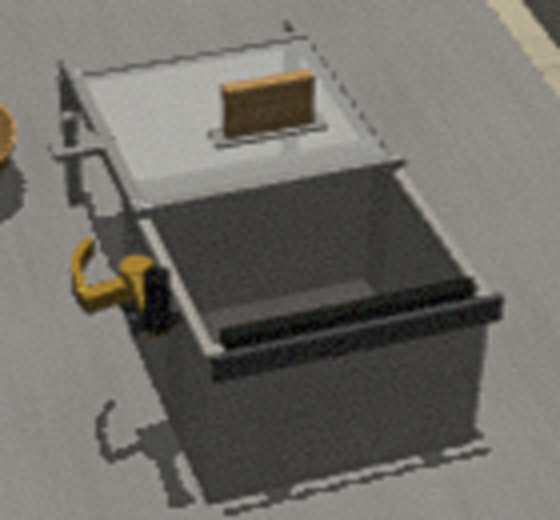

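```bash
cat >> h.py <<'E'
YAW=np.radians(4.3)
bx=np.array([np.cos(YAW),np.sin(YAW),0]);by=np.array([-np.sin(YAW),np.cos(YAW),0])
BIN=np.array([.620,.070,0])
def down(zdir):
    z=np.array(zdir,float);z/=np.linalg.norm(z);x=np.array([0,0,-1.]);return np.column_stack([x,np.cross(z,x),z])
RB=down(-by)
def st(m=''):
    s=sense();print(m,round(s['time_s'],2),np.round(s['position'],4),'F',np.round(s['wrist_force'],1),'gap',round(s['finger_gap'],4));return s
def B(x,y,z): return BIN+bx*x+by*y+np.array([0,0,z])
E
python3 - <<'E'
from h import *
g=np.array([.628,.2015,0])
# dry IK checks
hs=np.array([.0976,.995,0])
for nm,pos,R in [('lid',g+[0,0,.19],RB),('scoop',[.47,-.41,.133],down(-hs)),('camlock',[.424,.034,.2],RB),('camlock2',[.424,.034,.2],down(bx)),('camlock3',[.424,.034,.2],down(-bx)),('cam0',[.4935,-.026,.2],RB)]:
    q=inverse_kinematics(np.array(pos),R);print(nm,None if q is None else np.round(q,2))
def tilt(th):
    c,s=np.cos(th),np.sin(th)
    sx,sz=by,np.array([0,0,1.]);nx=c*sx-s*sz; nz=s*sx+c*sz
    x=-nz; z=-nx
    return np.column_stack([x,np.cross(z,x),z]),nx,nz
for d in [0,30,45,60,70]:
    R,nx,nz=tilt(np.radians(d)); lip=B(0,-.045,.165); tcp=lip-.067*nx+.108*nz+.006*nz
    q=inverse_kinematics(tcp,R);print(d,np.round(tcp,3),None if q is None else np.round(q,2))
print(st())
E
```

```text
lid [ 0.14  0.59 -0.76  1.59  0.44  1.14 -2.22]
scoop [ 0.71  0.48 -0.08  1.76  0.05  0.9  -1.06]
camlock [ 0.55  0.16 -0.8   2.09  0.15  0.94 -1.82]
camlock2 [ 0.71  0.2  -0.98  2.09  0.21  0.95 -0.31]
camlock3 None
cam0 [ 0.49  0.26 -0.61  1.96  0.18  0.97 -1.71]
0 [ 0.628 -0.042  0.279] [ 0.38  0.41 -0.53  1.56  0.22  1.23 -1.68]
30 [0.623 0.024 0.297] [ 0.37  0.63 -1.12  1.56  0.96  1.68 -2.34]
45 [0.621 0.058 0.293] [ 0.2   0.74 -1.13  1.55  1.14  1.94 -2.49]
60 [0.618 0.09  0.28 ] [-0.1   0.73 -0.78  1.55  1.15  1.98 -2.53]
70 [0.617 0.109 0.267] [-0.86  0.71  0.33  1.58  0.8   1.61 -2.32]
 0.15 [ 0.1727 -0.6521  0.23  ] F [-1.1  0.3 -0.2] gap 0.0853
{'time_s': 0.15, 'joint_pos': array([ 1.28308281,  0.46929899, -0.04863192,  1.53345399,  0.02413197,
        1.1409949 , -0.08231597]), 'qd': array([-1.56395738e-03, -3.26742433e-03, -8.14277664e-06, -3.51847099e-03,
       -1.22711100e-03, -6.82129003e-04, -2.91512229e-04]), 'joint_efforts': array([ 7.89647802e-04, -5.10764873e+01, -4.62508493e-02, -2.37976509e+01,
        1.08615958e-02,  5.37282045e-03, -4.06868949e-06]), 'position': array([ 0.17266619, -0.65206247,  0.22995916]), 'tcp_rot': array([[-4.61673941e-04,  9.66679783e-01,  2.55988250e-01],
       [ 1.49884108e-03,  2.55988658e-01, -9.66678623e-01],
       [-9.99998770e-01, -6.26046239e-05, -1.56708267e-03]]), 'wrist_force': array([-1.10065239,  0.28431338, -0.1517286 ]), 'ft_torque': array([-0.04467058, -0.01122941, -0.00795651]), 'finger_gap': 0.08527735069617678}
```

```bash
python3 - <<'E'
from h import *
g=np.array([.628,.2015,0])
RB2=down(by)
command_gripper(.06,60)
movep(g+[0,0,.27],RB2);st('above')
p,w=snap('wrist','w1')
E
```

```text
above 3.9 [0.6284 0.2005 0.2698] F [-0.3  0.9 -0.5] gap 0.06
```

View pics/w1.png

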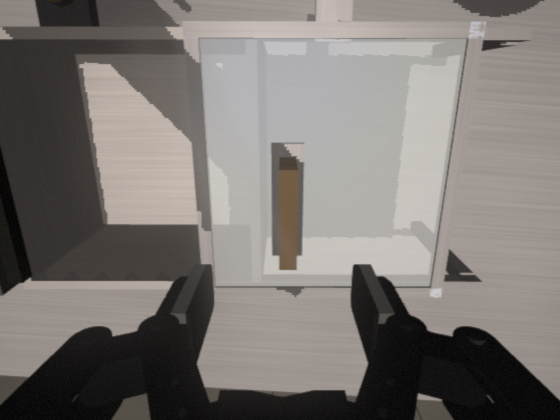

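```bash
python3 - <<'E'
from h import *
p,w=cloud('w1'); hsv=cv2.cvtColor(p,cv2.COLOR_RGB2HSV)
z=w[...,2];x=w[...,0];y=w[...,1]
m=(z>.186)&(z<.2)&(x>.55)&(x<.72)&(y>.15)&(y<.26)&(hsv[...,1]>90)
q=w[m];print(m.sum(),np.round(np.percentile(q,[2,50,98],axis=0),4))
# rim of bin, rails
m=(z>.13)&(z<.145)&(y<.08);q=w[m];print(len(q))
u,s,v=np.linalg.svd((w[(abs(z-.192)<.004)&(x>.55)&(x<.72)&(y>.15)&(y<.26)][:,:2]-q[:,:2].mean(0))[:],full_matrices=False)
RB2=down(by)
g=np.array([.628,np.median(y[(z>.19)&(z<.2)&(x>.55)&(x<.72)&(y>.15)&(y<.26)]),0]);print(g)
move_l(g+[0,0,.186],feed=.12);st()
command_gripper(0,40);st('pinch')
s=sense()['position']
r=move_l(np.array(s)+by*.032,feed=.06,until_force=12);print(r);st('opened')
command_gripper(.04);move_l(np.array(sense()['position'])+[0,0,.10],feed=.2)
snap('top','top1')
E
```

```text
1292 [[0.598  0.1979 0.1929]
 [0.6221 0.2043 0.1942]
 [0.6638 0.2102 0.1955]]
6507
[0.628      0.20422306 0.        ]
 4.8 [0.6283 0.2047 0.1868] F [0.2 0.4 0. ] gap 0.0599
pinch 5.3 [0.6282 0.2043 0.1866] F [-0.9 -0.4  2.5] gap 0.0103
False
opened 5.98 [0.6258 0.2371 0.1866] F [0.  0.9 1.3] gap 0.0103
```

View pics/top1.png

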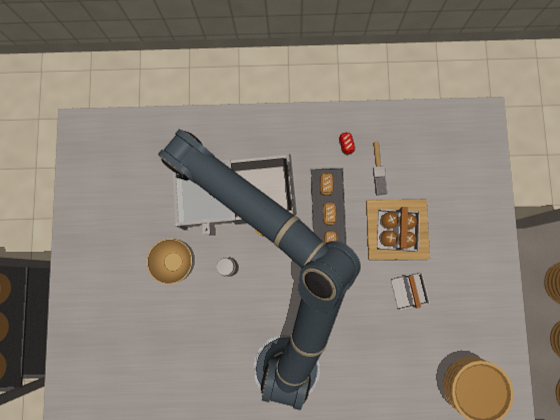

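```bash
python3 - <<'E'
from h import *
hs=np.array([.0976,.995,0])
R=down(hs)
print(inverse_kinematics(np.array([.470,-.410,.27]),R))
command_gripper(.06,80)
movep(np.array([.470,-.410,.26]),R);st('above')
p,w=snap('wrist','w2')
x,y,z=w[...,0],w[...,1],w[...,2]
m=(abs(z-.137)<.006)&(x>.37)&(x<.57)&(abs(y+.41)<.04)
q=w[m][:,:2].astype(np.float32);r=cv2.minAreaRect(q*1000);print(r,np.median(q,0),len(q))
E
```

```text
[ 1.404034    0.61136508 -1.16069812  1.57098501  0.57134289  1.33974371
  1.64816153]
above 9.78 [ 0.4709 -0.4088  0.2603] F [-0.3  0.4 -1. ] gap 0.06
((472.21246337890625, -409.3126525878906), (19.977819442749023, 140.36874389648438), 84.8589859008789) [ 0.46365574 -0.4087686 ] 4492
```

View pics/w2.png

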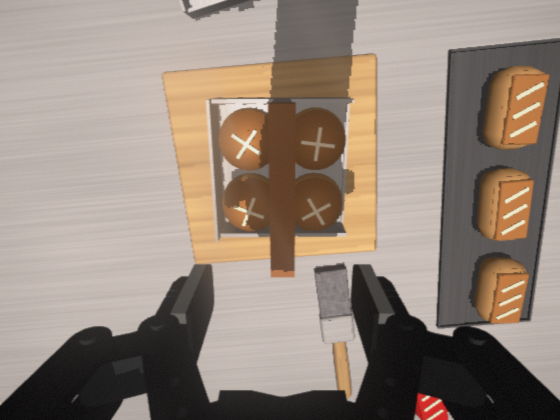

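```bash
python3 - <<'E'
from h import *
hs=np.array([.0896,.996,0])
R=down(hs)
move_l(np.array([.4722,-.4093,.133]),R,feed=.12);st('at')
command_gripper(0,100);st('grip')
move_l(np.array([.4722,-.4093,.318]),R,feed=.1);st('lift')
snap('side','side2');snap('wrist','w3')
print(np.round(sense()['joint_pos'],2))
E
```

```text
at 11.03 [ 0.4728 -0.4095  0.1339] F [ 0.7 -0.3  1.3] gap 0.0604
grip 11.54 [ 0.4724 -0.4091  0.1339] F [-1.9  0.9  5.6] gap 0.015
lift 13.54 [ 0.4719 -0.4092  0.3174] F [ 0.4  0.1 -5.8] gap 0.0148
[ 1.41  0.58 -1.19  1.5   0.54  1.43  1.68]
```

View pics/side2.png

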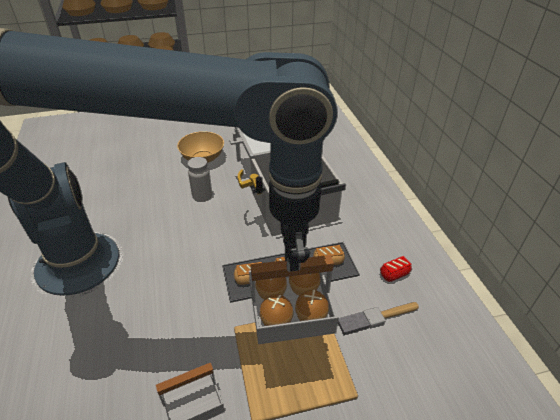

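View pics/w3.png

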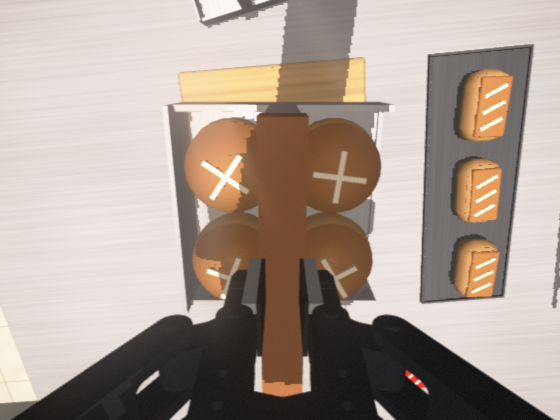

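```bash
sed -i 's/BIN=np.array.*/BIN=np.array([.619,.072,0])/' h.py; cat >> h.py <<'E'
RB2=down(by)
def tilt(th,sx=by):
    c,s=np.cos(th),np.sin(th); sz=np.array([0,0,1.]);nx=c*sx-s*sz; nz=s*sx+c*sz
    x=-nz; z=nx
    return np.column_stack([x,np.cross(z,x),z]),nx,nz
def tippose(d,lip):
    R,nx,nz=tilt(np.radians(d)); return lip-.067*nx+.114*nz,R
E
python3 - <<'E'
from h import *
p,R=tippose(0,B(0,-.045,.204))
move_l(p,R,feed=.1);s=st('arr');print(np.round(s['joint_pos'],2))
snap('side','side3')
for d in range(10,71,10):
    p,R=tippose(d,B(0,-.045,.185-.02*min(d,40)/40)); q=inverse_kinematics(p,R);print(d,None if q is None else np.round(q,2))
E
```

```text
arr 17.8 [ 0.6273 -0.0399  0.318 ] F [ 0.2  0.1 -6.6] gap 0.0147
[ 0.75  0.59 -1.18  1.49  0.54  1.43  1.19]
10 [ 0.61  0.56 -1.11  1.53  0.66  1.45  1.08]
20 [ 0.45  0.54 -1.03  1.55  0.77  1.52  0.97]
30 [ 0.29  0.55 -0.95  1.56  0.87  1.61  0.86]
40 [ 0.12  0.58 -0.86  1.56  0.96  1.71  0.77]
50 [-0.02  0.64 -0.79  1.56  1.04  1.83  0.69]
60 [-0.15  0.7  -0.71  1.55  1.11  1.94  0.63]
70 [-0.37  0.73 -0.43  1.55  1.09  1.94  0.62]
```

View pics/side3.png

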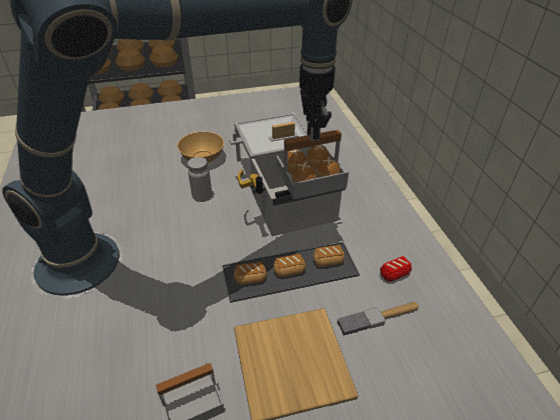

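```bash
python3 - <<'E'
from h import *
for d in [10,20,30,37,44,50,57]:
    p,R=tippose(d,B(0,-.045,.185-.02*min(d,40)/40)); move_l(p,R,feed=.05 if d<=30 else .04)
    if d>=37: st(d)
sleep(.6);st()
snap('side','side4');snap('wrist','w4')
E
```

```text
37 20.27 [0.6216 0.0415 0.2981] F [ 0.7 -0.5 -3.7] gap 0.0152
44 20.82 [0.6203 0.0577 0.2938] F [ 0.4 -0.8 -3.8] gap 0.0147
50 21.32 [0.6193 0.0711 0.2898] F [ 0.5  0.3 -3.8] gap 0.0147
57 21.88 [0.6182 0.0859 0.2836] F [ 0.2  0.4 -4. ] gap 0.0144
 22.48 [0.6179 0.086  0.2833] F [-0.1  0.6 -3.9] gap 0.0142
```

View pics/side4.png

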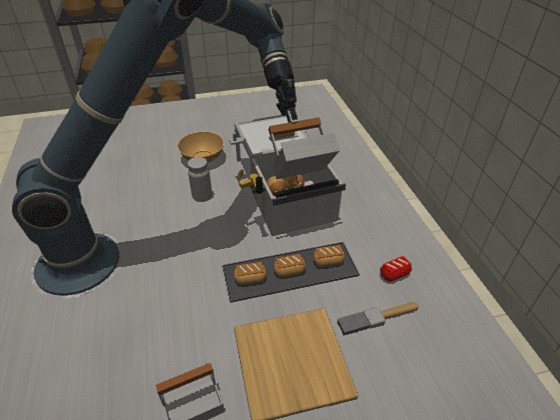

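View pics/w4.png

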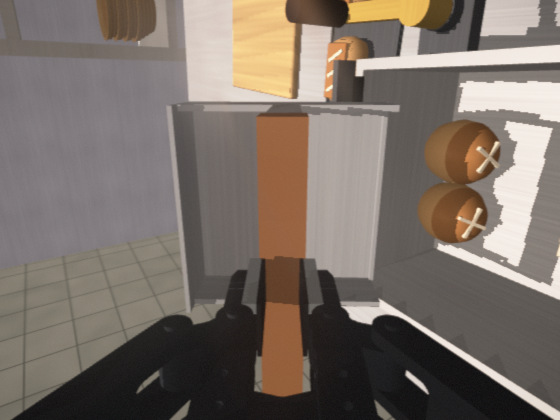

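```bash
python3 - <<'E'
from h import *
for d in [40,20,0]:
    p,R=tippose(d,B(0,-.045,.185 if d>20 else .204)); move_l(p,R,feed=.12)
hs=np.array([.0896,.996,0]);R=down(hs)
snap('top','top5')
move_l(np.array([.4722,-.4093,.318]),R,feed=.2)
move_l(np.array([.4722,-.4093,.150]),R,feed=.15)
print(move_l(np.array([.4722,-.4093,.131]),R,feed=.03,until_force=4));st('down')
command_gripper(.05);st('rel')
move_l(np.array([.4722,-.4093,.26]),R,feed=.2)
snap('wrist','w6');snap('side','side6')
E
```

```text
True
down 28.24 [ 0.4719 -0.4092  0.1339] F [-0.9 -0.2  5.1] gap 0.0147
rel 28.68 [ 0.4706 -0.4088  0.1324] F [ 0.1 -0.5 -0.1] gap 0.0502
```

View pics/side6.png

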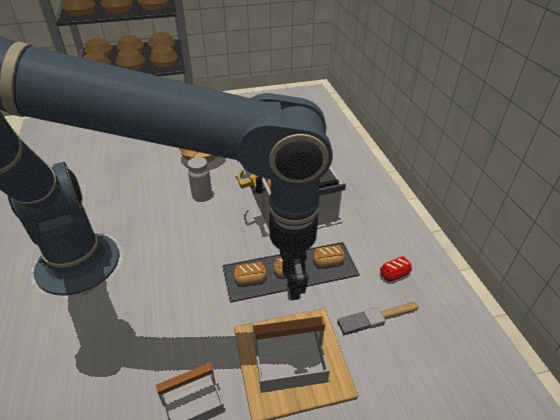

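View pics/w6.png

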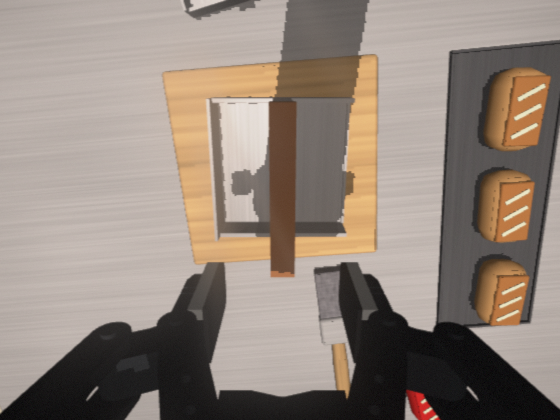

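```bash
cat >> h.py <<'E'
def loaves(f='lw'):
    p,w=snap('wrist',f); hsv=cv2.cvtColor(p,cv2.COLOR_RGB2HSV)
    x,y,z=w[...,0],w[...,1],w[...,2]
    m=((z>.015)&(z<.06)&(x>.33)&(x<.75)&(y>-.28)&(y<-.06)&(hsv[...,1]>80)&(hsv[...,0]>6)).astype(np.uint8)
    m=cv2.morphologyEx(m,cv2.MORPH_OPEN,np.ones((3,3)))
    k,lab=cv2.connectedComponents(m); out=[]
    for i in range(1,k):
        q=w[lab==i]
        if len(q)<400: continue
        r=cv2.minAreaRect((q[:,:2]*1000).astype(np.float32)); (cx,cy),(a,b),ang=r
        d=ang if a>b else ang+90
        out.append((cx/1000,cy/1000,max(a,b),min(a,b),d%180,np.percentile(q[:,2],98)*1000,len(q)))
    for o in out: print(np.round(o,3))
    return out
E
python3 - <<'E'
from h import *
command_gripper(.075,40)
movep(np.array([.50,-.17,.30]),down([.05,1,0]));st()
loaves('lw1')
E
```

```text
30.9 [ 0.4999 -0.1723  0.2996] F [-0.5 -0.5 -0.3] gap 0.0749
[ 4.36000e-01 -1.69000e-01  8.11970e+01  4.65680e+01  1.75773e+02
  4.76650e+01  2.68100e+03]
[ 5.3800e-01 -1.6900e-01  8.0101e+01  4.7381e+01  1.2060e+00  4.7701e+01
  2.1910e+03]
[ 6.45000e-01 -1.62000e-01  7.43440e+01  4.64090e+01  1.76806e+02
  4.75610e+01  1.84300e+03]
```

View pics/lw1.png

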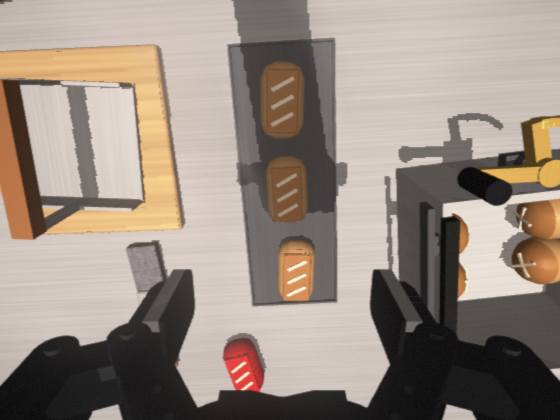

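```bash
python3 - <<'E'
from h import *
for f in ['lw1']:
    p,w=cloud(f); hsv=cv2.cvtColor(p,cv2.COLOR_RGB2HSV); d=w-BIN; X=d@bx;Y=d@by;z=w[...,2]
    m=((z>.02)&(z<.11)&(abs(X)<.1)&(abs(Y)<.1)&(hsv[...,1]>90)).astype(np.uint8)
    k,lab=cv2.connectedComponents(m)
    for i in range(1,k):
        if (lab==i).sum()>100: 
            s=lab==i;v,u=np.where(s);print(int(u.mean()),int(v.mean()),s.sum(),np.round(np.percentile(np.c_[X[s],Y[s],z[s]],[3,50,97],axis=0),3).tolist())
E
```

```text
540 241 3057 [[-0.052, 0.039, 0.034], [0.003, 0.053, 0.058], [0.043, 0.073, 0.068]]
462 234 257 [[-0.045, -0.045, 0.047], [-0.028, -0.039, 0.062], [-0.009, -0.03, 0.067]]
460 280 205 [[0.018, -0.045, 0.05], [0.03, -0.039, 0.062], [0.049, -0.032, 0.068]]
```

```bash
cat >> h.py <<'E'
def pick(lf):
    a=np.radians(lf[4]); zd=np.array([-np.sin(a),np.cos(a),0]); 
    if zd[1]<0: zd=-zd
    R=down(zd); c=np.array([lf[0],lf[1],0])
    move_l(c+[0,0,.10],R,feed=.25); move_l(c+[0,0,.035],R,feed=.12)
    command_gripper(0,40); s=st('grip'); move_l(c+[0,0,.235],R,feed=.25); return s['finger_gap']
def drop(x,y,z=.105):
    move_l(B(x,y,.235),RB2,feed=.25); 
    print(move_l(B(x,y,z),RB2,feed=.12,until_force=10)); st('drop')
    command_gripper(.062); move_l(B(x,y,.235),RB2,feed=.25)
E
python3 - <<'E'
from h import *
g=pick((.645,-.165,0,0,176.0)); 
if g>.03: drop(.045,.005)
loaves('lw2')
snap('side','side7')
E
```

```text
grip 33.16 [ 0.6459 -0.1649  0.0363] F [-0.6 -0.1  5.1] gap 0.0442
False
drop 36.48 [0.6641 0.0807 0.106 ] F [ 0.2 -0.  -0.1] gap 0.0444
[ 5.56000e-01 -1.55000e-01  6.08560e+01  2.64200e+01  1.58707e+02
  4.71680e+01  2.55100e+03]
```

View pics/lw2.png

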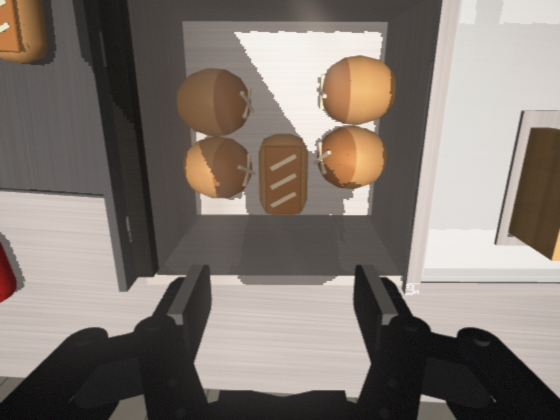

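View pics/side7.png

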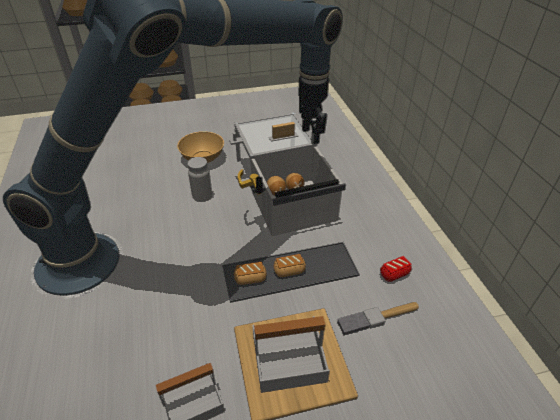

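```bash
python3 - <<'E'
from h import *
command_gripper(.075,40)
move_l(np.array([.50,-.17,.27]),RB2,feed=.3)
L=loaves('lw3')
t=[l for l in L if abs(l[0]-.538)<.06 and l[2]>75 and 40<l[3]<52]
if t:
    g=pick(t[0])
    if g>.03: drop(-.042,.005)
    command_gripper(.075)
    move_l(np.array([.45,-.17,.27]),RB2,feed=.3)
    loaves('lw4'); st()
E
```

```text
[ 4.36000e-01 -1.69000e-01  8.19800e+01  4.75330e+01  1.76159e+02
  4.75850e+01  3.14700e+03]
[ 5.3700e-01 -1.6900e-01  7.7043e+01  4.7299e+01  1.7996e+02  4.7472e+01
  2.4780e+03]
grip 40.97 [ 0.5377 -0.1691  0.0361] F [-1.3  0.8  6.3] gap 0.0443
False
drop 44.28 [0.5773 0.0742 0.1059] F [ 0.4 -0.7 -0.6] gap 0.0443
[ 4.35000e-01 -1.69000e-01  8.11580e+01  4.76440e+01  1.76152e+02
  4.75810e+01  2.77900e+03]
 46.67 [ 0.4505 -0.1682  0.2701] F [ 0.3 -0.1 -0.3] gap 0.0749
```

View pics/lw4.png

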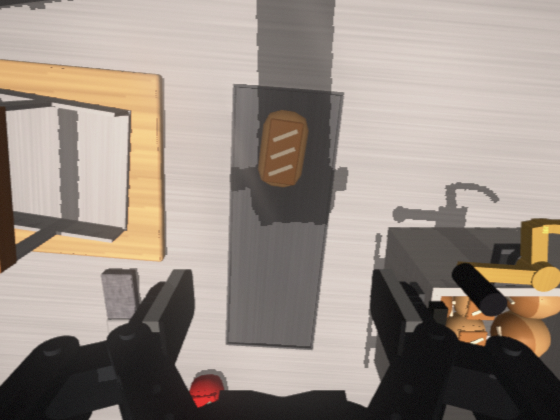

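```bash
python3 - <<'E'
from h import *
g=pick((.4355,-.169,0,0,176.1))
if g>.03: drop(0.0,.005,.118)
snap('wrist','w8');st()
p,w=cloud('w8'); d=w-BIN; X=d@bx;Y=d@by;z=w[...,2]
m=(abs(X)<.092)&(abs(Y)<.085)&(z<.2);print('max bread z',np.nanpercentile(z[m],[50,90,99,99.9]))
m=(abs(z-.152)<.02)&(Y<-.05)&(Y>-.12)
E
```

```text
grip 48.58 [ 0.4361 -0.1692  0.036 ] F [-1.4 -0.6  6.5] gap 0.0442
False
drop 52.03 [0.6192 0.0774 0.1189] F [0.2 0.6 0.7] gap -0.0002
 53.31 [0.618  0.0764 0.2338] F [-0.3 -0.2  0.1] gap 0.0622
max bread z [0.04963826 0.06531724 0.06872273 0.06965383]
```

View pics/w8.png

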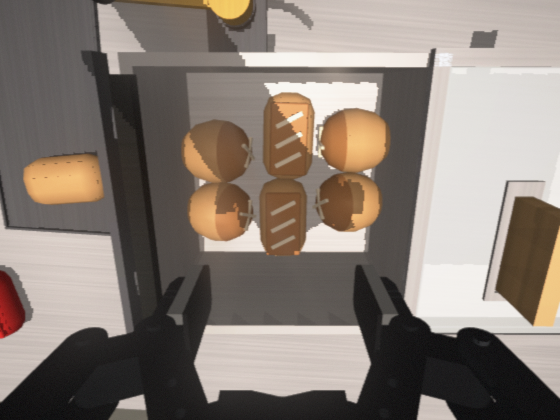

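```bash
python3 - <<'E'
from h import *
command_gripper(.08,40)
move_l(np.array([.52,-.15,.28]),RB2,feed=.3);sleep(.3)
loaves('lw5');st()
snap('side','side8')
E
```

```text
[ 6.4100e-01 -1.3700e-01  8.0612e+01  4.4410e+01  1.0050e+02  4.8166e+01
  2.3770e+03]
 54.98 [ 0.5203 -0.1491  0.2799] F [ 0.2 -0.5 -0.5] gap 0.0801
```

View pics/lw5.png

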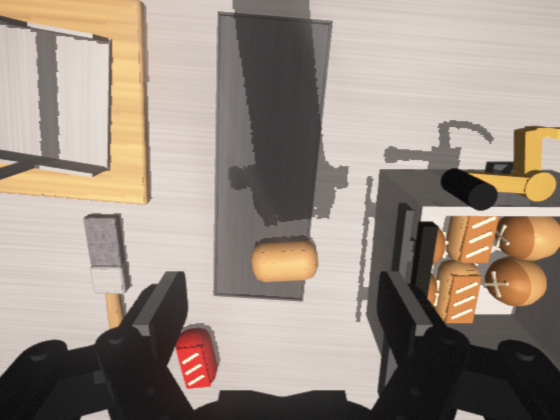

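View pics/side8.png

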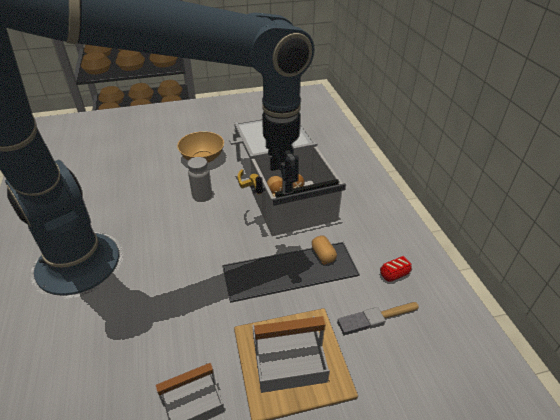

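```bash
python3 - <<'E'
from h import *
a=np.radians(100.5)
print(np.round(sense()['joint_pos'],2))
best=None
for sg in (1,-1):
    zd=sg*np.array([np.sin(a),-np.cos(a),0]);R=down(zd)
    q=inverse_kinematics(np.array([.641,-.137,.035]),R);print(sg,None if q is None else np.round(q,2))
    if q is not None and (best is None or abs(q[6])<abs(best[1][6])): best=(R,q)
R=best[0]; c=np.array([.641,-.137,0])
movep(c+[0,0,.13],R); move_l(c+[0,0,.035],R,feed=.12)
command_gripper(0,60);st('grip')
move_l(c+[0,0,.10],R,feed=.08);st('lift')
move_l(c+[0,0,.235],R,feed=.15);st('up')
snap('side','side9')
E
```

```text
[ 1.1   0.45 -1.2   1.74  0.44  1.26  1.44]
1 [ 0.55  0.73 -0.59  1.71  0.51  0.86 -0.08]
-1 [-0.53  0.96  1.1   1.78 -0.99  1.07 -2.01]
grip 57.7 [ 0.6418 -0.1372  0.0362] F [-0.9 -0.1  5.8] gap 0.0441
lift 58.67 [ 0.6405 -0.1371  0.0995] F [ 0.8 -0.6 -0.2] gap 0.044
up 59.72 [ 0.6403 -0.1371  0.2338] F [ 0.5 -0.  -0.3] gap 0.0442
```

View pics/side9.png

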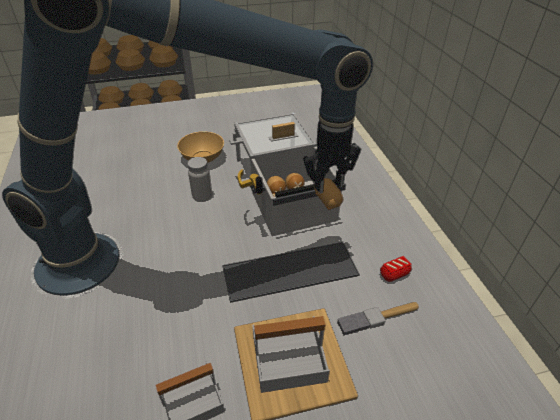

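```bash
python3 - <<'E'
from h import *
R=down(bx)
p=np.array(sense()['position']);p[2]=.275
move_l(p,feed=.12)
move_l(B(0,.0,.275),R,feed=.13);st()
snap('wrist','w10')
print(move_l(B(0,0,.122),R,feed=.1,until_force=6));st()
command_gripper(.06);sleep(.3);move_l(B(0,0,.28),R,feed=.2)
snap('wrist','w11')
p,w=cloud('w11'); d=w-BIN; X=d@bx;Y=d@by;z=w[...,2]
m=(abs(X)<.092)&(abs(Y)<.085)&(z<.2);print('max bread z',np.nanpercentile(z[m],[50,90,99,99.9]))
E
```

```text
62.02 [0.6192 0.071  0.2749] F [-0.5  0.5 -0.2] gap 0.0437
False
 63.75 [0.6194 0.0721 0.1227] F [-0.2 -1.3 -0.2] gap 0.0439
max bread z [0.05200181 0.08869363 0.0969281  0.0986269 ]
```

View pics/w11.png

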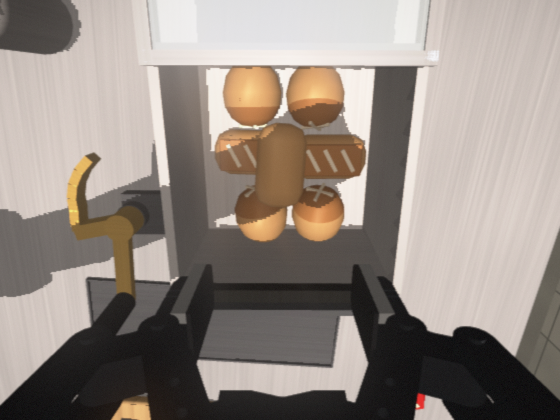

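```bash
python3 - <<'E'
from h import *
command_gripper(.05,60)
g=np.array([.6258,.2368,0])
movep(g+[0,0,.27],RB2)
p,w=snap('wrist','w12')
x,y,z=w[...,0],w[...,1],w[...,2]
m=(z>.188)&(z<.2)&(x>.57)&(x<.7)&(abs(y-.237)<.03);q=w[m];print(m.sum(),np.round(np.percentile(q,[2,50,98],axis=0),4))
move_l(g+[0,0,.186],feed=.12)
command_gripper(0,60);st('pinch')
p=np.array(sense()['position'])
print(move_l(p-by*.165,feed=.1,until_force=15));st('mid')
p=np.array(sense()['position'])
print(move_l(p-by*.03,feed=.03,until_force=5));s=st('touch')
print('fin bin coords',(np.array(s['position'])-BIN)@by)
E
```

```text
1886 [[0.5949 0.2297 0.1926]
 [0.6263 0.2367 0.1942]
 [0.6631 0.2436 0.1955]]
pinch 68.02 [0.626  0.237  0.1869] F [-0.4 -0.4  4. ] gap 0.0097
False
mid 69.82 [0.638  0.0715 0.1869] F [-1.6 -0.4  4.7] gap 0.0091
True
touch 70.53 [0.6393 0.0527 0.1869] F [-0.1  3.2  1.6] gap 0.0099
fin bin coords -0.020778017852486435
```

```bash
python3 - <<'E'
from h import *
p=np.array(sense()['position'])
command_gripper(.04);st()
move_l(p+[0,0,.09],feed=.2)
movep(np.array([.53,.15,.32]),RB2)
p,w=snap('wrist','w13');snap('side','side13');st()
E
```

```text
70.93 [0.6387 0.0537 0.187 ] F [ 0.  -1.1  0.6] gap 0.0403
 72.29 [0.5306 0.1484 0.3188] F [ 0.8  0.2 -0.6] gap 0.0396
```

View pics/w13.png

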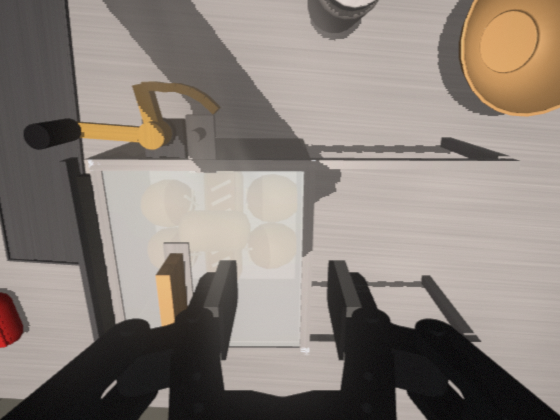

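View pics/side13.png

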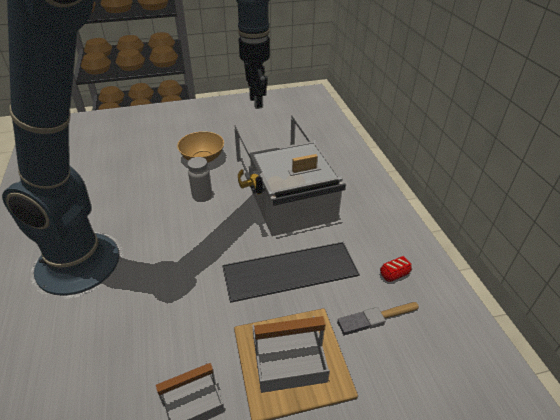

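```bash
python3 - <<'E'
from h import *
p,w=cloud('w13'); hsv=cv2.cvtColor(p,cv2.COLOR_RGB2HSV);x,y,z=w[...,0],w[...,1],w[...,2]
m=(z>.203)&(z<.215)&(x<.55)&(y<.05);q=w[m];print(m.sum(),np.round(np.percentile(q,[2,50,98],axis=0),4),q.mean(0), cv2.minEnclosingCircle((q[:,:2]*1000).astype(np.float32)))
m=(hsv[...,0]>15)&(hsv[...,0]<30)&(hsv[...,1]>150)&(x<.53)&(z>.13)&(y<.15)&(y>-.05)
for zz in np.arange(.13,.2,.005):
    s=m&(abs(z-zz)<.0025)
    if s.sum()>20: print(round(zz,3),s.sum(),np.round(w[s].min(0)[:2],3),np.round(w[s].max(0)[:2],3))
cv2.imwrite('pics/d.png',cv2.resize(p[60:180,0:240,::-1],None,fx=3.3,fy=3.3,interpolation=2))
for v,u in [(135,152),(132,152),(128,155)]: print(w[v,u])
# ik
A=np.array([.489,.039,0]);
for th in np.radians([0,30,60,90,95]):
    dirv=-by*np.cos(th)-bx*np.sin(th)
    pos=A+.065*dirv+[0,0,.195]
    print(np.round(pos,3),end=' ')
    for f in (0,.5,1):
        a=f*-th
        zz=by*np.cos(a)-bx*np.sin(a)
        qq=inverse_kinematics(pos,down(by if f==0 else np.array([by[0]*np.cos(a)-by[1]*np.sin(a),by[0]*np.sin(a)+by[1]*np.cos(a),0])))
        print(f,None if qq is None else np.round(qq,2),end=' ')
    print()
E
```

```text
690 [[ 0.4871 -0.0335  0.2036]
 [ 0.495  -0.0236  0.2099]
 [ 0.5034 -0.0165  0.2115]] [ 0.49500386 -0.02399536  0.20928798] ((495.3150939941406, -25.21183204650879), 9.721065521240234)
0.165 51 [ 0.49  -0.014] [0.5   0.026]
0.17 231 [ 0.49  -0.018] [0.5   0.033]
[0.49503122 0.04111178 0.16882658]
[0.49269943 0.04100838 0.16826413]
[0.48905157 0.04416231 0.17008185]
[ 0.494 -0.026  0.195] 0 [ 0.9   0.46 -1.19  1.95  0.49  1.07  1.14] 0.5 [ 0.9   0.46 -1.19  1.95  0.49  1.07  1.14] 1 [ 0.9   0.46 -1.19  1.95  0.49  1.07  1.14] 
[ 0.461 -0.02   0.195] 0 [ 0.96  0.41 -1.24  2.02  0.45  1.03  1.15] 0.5 [ 0.93  0.38 -1.19  2.02  0.41  1.02  0.93] 1 [ 0.9   0.35 -1.13  2.02  0.38  1.    0.7 ] 
[0.435 0.002 0.195] 0 [ 0.98  0.36 -1.28  2.07  0.41  1.01  1.13] 0.5 [ 0.91  0.3  -1.17  2.07  0.34  0.98  0.68] 1 [ 0.83  0.26 -1.06  2.07  0.28  0.96  0.22] 
[0.424 0.034 0.195] 0 [ 0.93  0.34 -1.3   2.09  0.39  1.    1.07] 0.5 [ 0.82  0.26 -1.12  2.09  0.29  0.96  0.4 ] 1 [ 0.66  0.2  -0.92  2.09  0.2   0.94 -0.3 ] 
[0.424 0.04  0.195] 0 [ 0.91  0.34 -1.29  2.09  0.39  1.    1.06] 0.5 [ 0.79  0.26 -1.11  2.09  0.28  0.96  0.35] 1 [ 0.62  0.19 -0.9   2.09  0.19  0.93 -0.39]
```

View pics/d.png

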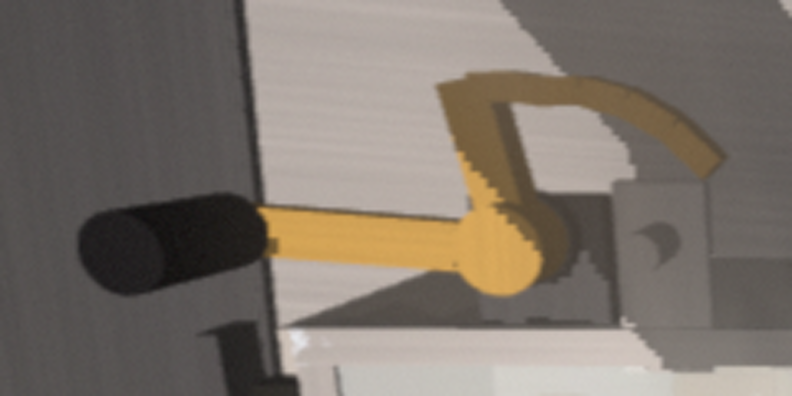

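```bash
cat >> h.py <<'E'
A=np.array([.490,.0398,0])
def campose(th,z=.200,r=.065):
    dirv=-by*np.cos(th)-bx*np.sin(th); zd=bx*np.cos(th)-by*np.sin(th)
    return A+r*dirv+[0,0,z],down(zd)
E
python3 - <<'E'
from h import *
ok=True
for d in range(0,96,15):
    p,R=campose(np.radians(d));q=inverse_kinematics(p,R);print(d,None if q is None else np.round(q,2))
    ok&=q is not None
if ok:
    command_gripper(.045,40)
    p,R=campose(0,.27);movep(p,R);st()
    p,R=campose(0);move_l(p,R,feed=.1);st()
    command_gripper(0,40);st('pinch');snap('wrist','w14')
E
```

```text
0 [ 0.67  0.32 -0.84  1.95  0.28  0.99 -0.23]
15 [ 0.64  0.27 -0.8   1.99  0.23  0.97 -0.45]
30 [ 0.61  0.23 -0.76  2.02  0.19  0.96 -0.69]
45 [ 0.58  0.2  -0.73  2.05  0.16  0.95 -0.94]
60 [ 0.54  0.17 -0.7   2.08  0.14  0.94 -1.21]
75 [ 0.48  0.15 -0.67  2.09  0.12  0.93 -1.49]
90 [ 0.48  0.15 -0.72  2.09  0.13  0.93 -1.8 ]
 73.52 [ 0.4952 -0.0241  0.2703] F [-0.5 -0.3 -0.1] gap 0.0448
 74.37 [ 0.4954 -0.0247  0.2005] F [ 0.7 -0.  -0.1] gap 0.0448
pinch 74.75 [ 0.4955 -0.0251  0.2008] F [-0.6 -1.2  4.3] gap 0.0158
```

View pics/w14.png

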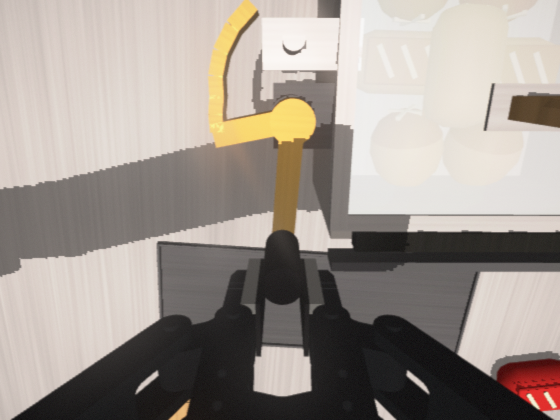

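```bash
python3 - <<'E'
from h import *
for d in range(10,93,10):
    p,R=campose(np.radians(d)); r=move_l(p,R,feed=.05,until_force=30); s=st((d,r))
    v=np.array(s['position'])-A; print('   ang',round(np.degrees(np.arctan2(-v@bx,-v@by)),1))
    if r: break
snap('wrist','w15')
E
```

```text
(10, False) 75.17 [ 0.4841 -0.0241  0.2007] F [0.3 3.  6.7] gap 0.0154
   ang 9.6
(20, False) 75.55 [ 0.4733 -0.0213  0.2007] F [1.5 4.9 5.4] gap 0.0156
   ang 19.6
(30, False) 75.92 [ 0.4633 -0.0166  0.2007] F [3.  6.7 4. ] gap 0.0152
   ang 29.6
(40, False) 76.3 [ 0.4542 -0.0103  0.2007] F [4.4 7.7 2.8] gap 0.0154
   ang 39.8
(50, False) 76.67 [ 0.4464 -0.0027  0.2007] F [6.6 7.6 0.7] gap 0.0153
   ang 50.1
(60, False) 77.05 [0.4403 0.0056 0.2008] F [ 9.3  7.5 -2.8] gap 0.0149
   ang 59.8
(70, False) 77.42 [0.4355 0.015  0.2008] F [11.8  6.7 -4.9] gap 0.0158
   ang 69.9
(80, False) 77.8 [0.4318 0.022  0.2008] F [11.6 -1.2 -2.8] gap 0.0154
   ang 77.3
(90, False) 78.17 [0.4298 0.0326 0.2008] F [11.7 -3.1 -2.7] gap 0.0151
   ang 87.5
```

View pics/w15.png

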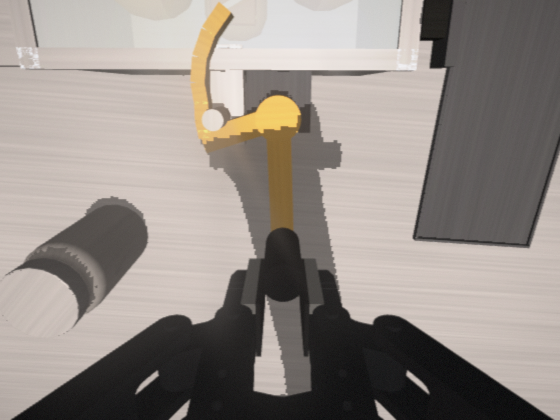

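```bash
python3 - <<'E'
from h import *
for d in [95,100,106]:
    p,R=campose(np.radians(d),r=.061); R=campose(np.radians(92))[1]
    try: r=move_l(p,R,feed=.04,until_force=18)
    except Exception as e: print(d,e);break
    s=st((d,r)); v=np.array(s['position'])-A; print('   ang',round(np.degrees(np.arctan2(-v@bx,-v@by)),1))
    if r: break
command_gripper(.045);s=st()
p=np.array(sense()['position']);move_l(p+[0,0,.1],feed=.15)
R=campose(np.radians(60))[1]
movep(np.array([.47,-.02,.36]),RB2)
snap('wrist','w16');snap('top','top16');snap('side','side16');st()
E
```

```text
(95, True) 78.43 [0.4298 0.0347 0.2007] F [-1.2 -0.1  5.5] gap 0.0152
   ang 89.4
 78.83 [0.4298 0.0354 0.2006] F [-0.   0.3  0. ] gap 0.0451
 82.47 [ 0.47   -0.0199  0.36  ] F [ 0.1 -0.6  0.2] gap 0.0451
```

View pics/w16.png

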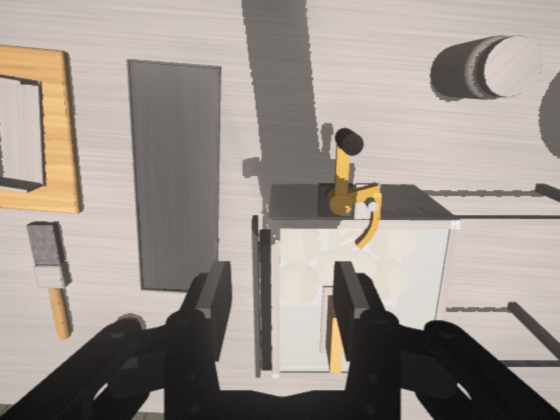

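View pics/side16.png

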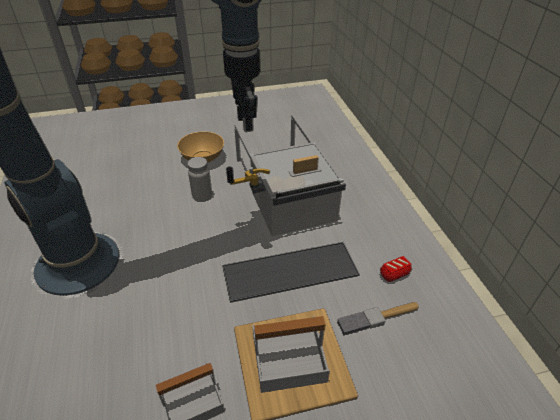

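```bash
python3 - <<'E'
from h import *
for f in ['w16','top16','side16','w13']:
    p,w=cloud(f); hsv=cv2.cvtColor(p,cv2.COLOR_RGB2HSV);x,y,z=w[...,0],w[...,1],w[...,2]
    m=(z>.204)&(z<.216)&(x<.53)&(x>.38)&(y<.1)&(y>-.06)
    if f=='side16': m&=hsv[...,2]<90
    q=w[m];c=cv2.minEnclosingCircle((q[:,:2]*1000).astype(np.float32))
    br=(hsv[...,0]>15)&(hsv[...,0]<30)&(hsv[...,1]>150)&(x<.47)&(x>.44)&(z>.13)&(y<.1)&(y>-.05)
    b=w[br]; fit=np.polyfit(b[:,0],b[:,1],1) if len(b)>20 else None
    v=np.array([c[0][0]/1000,c[0][1]/1000,0])-A
    print(f,m.sum(),np.round(c[0],1),round(c[1],1),'ang from A',np.round(np.degrees(np.arctan2(-v@bx,-v@by)),1),'lever line deg',None if fit is None else np.degrees(np.arctan(fit[0])),len(b))
    m=(z>.188)&(z<.2)&(x>.57)&(x<.7)&(abs(y-.055)<.03)&(hsv[...,1]>60);q=w[m]
    print(' fin',m.sum(), np.round(np.median(q,0),4) if len(q) else '')
E
```

```text
w16 415 [430.7  34.1] 9.2 ang from A 88.8 lever line deg 14.28096037105295 25
 fin 567 [0.6473 0.0486 0.1942]
top16 25 [427.4  33.6] 8.9 ang from A 88.7 lever line deg 3.3193868920567646 28
 fin 67 [0.6378 0.0484 0.1931]
side16 30 [429.8  33.3] 9.0 ang from A 88.1 lever line deg 21.0224364114195 44
 fin 109 [0.6416 0.0466 0.1927]
w13 670 [495.3 -25.2] 9.7 ang from A -0.4 lever line deg None 0
 fin 820 [0.63   0.0561 0.1941]
```

```bash
python3 - <<'E'
from h import *
R=campose(np.radians(90))[1]
c=np.array([.4298,.034,0])
movep(c+[0,0,.27],R);move_l(c+[0,0,.2],feed=.1);command_gripper(0,40);st('pinch')
for i in range(5):
    p=np.array(sense()['position'])
    r=move_l(c+by*.004*(i+1)+[0,0,.2],feed=.02,until_force=15);st((i,r))
    if r: break
E
```

```text
pinch 86.39 [0.4302 0.0342 0.2007] F [-1.  -0.4  5.3] gap 0.0152
(0, False) 86.74 [0.4301 0.0352 0.2006] F [-2.  -6.4  7.1] gap 0.0152
(1, False) 87.09 [0.43   0.0356 0.2006] F [ -1.2 -14.5   9.1] gap 0.0154
(2, False) 87.44 [0.4299 0.0359 0.2005] F [ -1.7 -23.3  11.2] gap 0.0152
(3, False) 87.79 [0.4299 0.0363 0.2005] F [  0.1 -30.6  11.9] gap 0.0151
(4, False) 88.14 [0.4299 0.0366 0.2004] F [  0.1 -38.1  14.7] gap 0.0156
```

```bash
python3 - <<'E'
from h import *
p=np.array(sense()['position']);p2=np.array([.43,.0345,.2])
move_l(p2,feed=.05);st()
command_gripper(.05);st()
p=np.array(sense()['position']);move_l(p+[0,0,.15],feed=.15)
movep(np.array([.50,-.25,.45]),down([0,1,0]));
snap('top','top20');snap('side','side20');st()
E
```

```text
88.68 [0.4302 0.0343 0.2007] F [-2.4  0.1  7.1] gap 0.0157
 89.11 [0.4299 0.0345 0.1998] F [-0.2  0.7 -0.4] gap 0.05
 93.27 [ 0.5    -0.2497  0.45  ] F [-1.1  0.4  0. ] gap 0.0498
```

View pics/top20.png

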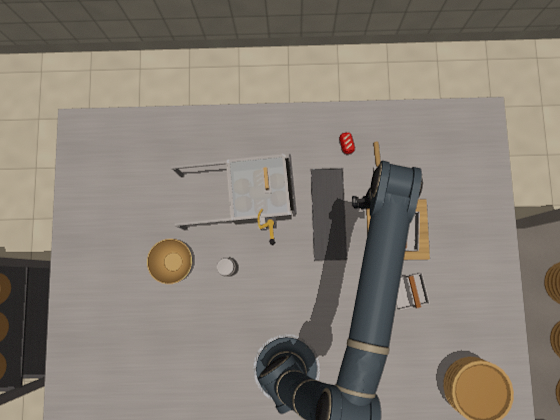

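View pics/side20.png

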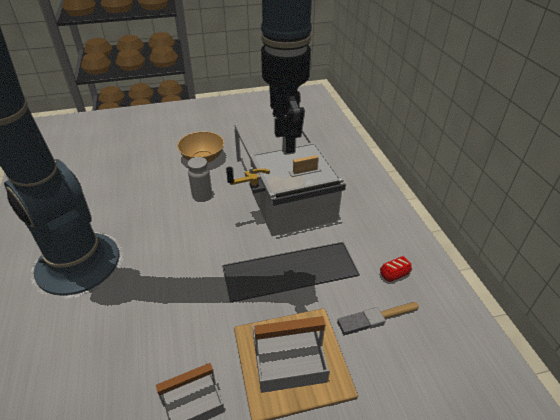

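```bash
python3 -c "
from h import *
print(finish_job())"
```

```text
the job is handed in; nothing more can be done
None
```

The bread is packed and the bin is locked: all four rolls and all three loaves are inside, and the job was handed in at about 93 s of the 192 s allowed.

- **Rolls:** I slid the lid fully open, carried the larger scoop (140 mm handle, on the board) level to the bin and tipped all four rolls in. The scoop stands empty on its board again.
- **Loaves:** The first two went in cleanly. The third slipped out of the jaws on the way to the bin and fell back onto the baking sheet. I found it again, gripped it harder and put it in. The highest bread was then about 99 mm up, well below the 140 mm rim.
- **Lid and cam:** I slid the lid against the seal and turned the cam until its hook caught the lid's pin.

**Final checks:**
- **Lid:** its handle moved about 7.5 mm further when the cam drew it tight, matching the 7 mm expected.
- **Cam:** the camera readings put the turn at roughly 85–94°, too loose to settle it. I gripped the lever again and pushed towards the stop. It moved only about 2 mm under 38 N, well over what the cam needs to turn, so I took it as fully locked.
- **Surroundings:** the last side and top pictures show the lever pointing to the bin's -x, the baking sheet empty, and the basket, shaker, brush, red look-alike loaf and small scoop where they began. The arm was clear of everything.

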